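Discard a culture plate through the flap of the bench discard chute

ROBOT

A 7-joint arm with a two-finger parallel gripper is mounted at the origin on a cart in front of the work surface, level with it; the furniture and walls round the work are solid. World frame = base frame: x ahead of the robot, y to its left, z up, the work surface at z = 0. Lengths are in m, angles in rad, forces in N, time in s.
With the tool pointing down it reaches from about 0.425 to 0.825 m from the base axis. Payload 3.6 kg.
Tool frame: the origin (TCP) lies where the fingers leave the gripper's body, on its centre line; the fingertips stand 73 mm ahead of it and the grasp point (between the pads) lies 54 mm ahead of it; z points along the fingers, y is the line along which they close (so a half turn about z gives the same grasp; the last joint's range is limited). The gripper opens to 85 mm and grips with 20 to 120 N. Pads are 22 mm wide; open, the fingers measure 114 mm over their backs; the gripper's body (76 mm by 85 mm) begins 54 mm behind the grasp point. The pads swing forward as they close: fully open they stand 13 mm farther back than shut.
Start: joints at [1.105, 0.615, -0.013, 1.423, 0.008, 1.103, -0.04], TCP at [0.276, -0.588, 0.304] pointing down, gripper open.
Joint ranges: [-3.12, 3.12], [-0.3, 2.06], [-1.34, 1.32], [0.26, 2.42], [-1.36, 4.5], [0.01, 1.98], [-2.84, 2.84]. Speed limits (rad/s): [2.79, 2.79, 3.14, 3.14, 3.14, 3.14, 3.14].

INTERFACE

Orientations are given as a unit quaternion [x, y, z, w].
In Python, from station import arm, snapshot, camera_info, ticket gives the robot as it stands. Calls block until the motion is done:
- arm.movep(position, orientation): joint-space move of the TCP to a pose.
- arm.line_to(position, velocity=0.15, ori=None): straight line of the TCP; ori=None keeps the orientation; velocity is the mean speed in m/s.
- arm.move_j(angles): joint-space move.
- arm.move_gripper(opening, effort=None): opening from 0.0 (shut) to 1.0 (fully open); effort is the grip in N (None keeps the last); returns when the fingers have stopped.
- arm.pause(seconds).
- arm.ik(position, orientation): joint angles nearest the present ones, or None.
- snapshot(name): name is "scene" or "top" or "wrist"; returns the picture (480x640x3 uint8, blue, green, red); there is no depth.
- camera_info(name): a dict with "fx", "fy", "cx", "cy" (pixels), "R" (3x3) and "t" (3): a world point X has camera coordinates R X + t; the wrist camera has in their place "T_tool_cam" (4x4, takes a point from camera to tool coordinates, whose origin is the TCP and whose axes are the flange's). Camera axes: x right, y down, z forward; pixel columns grow to the right and rows downward; lengths in m; the calibration is good to about 2 mm. A picture is of the moment at which its call begins: read the wrist's pose just before it. camera_info takes no time and is no camera call.
A pose or a line that the arm cannot do raises arm.MotionError and nothing moves.
- ticket.finish_job(): hands the job in; it is judged then, once.
Readings, each from a call of its own:
- arm.read_time(): time.
- arm.read_joint_positions(): joint angles.
- arm.read_dq(): joint speeds.
- arm.read_effort(): joint torques, N m.
- arm.read_tool_pos(): TCP position.
- arm.read_eef_rot(): TCP orientation.
- arm.read_ft_force(): force on the tool from outside, world axes, zero at the start.
- arm.read_wrist_torque(): the same for the moment, N m.
- arm.read_opening(): opening from 0.0 (shut) to 1.0 (fully open).
- arm.read_finger_force(): force on a finger pad.
Only numpy, scipy, OpenCV 4.12 (cv2) and the standard library are available. Lean on these libraries where they do the work, as an engineer would, in place of code of your own. Each camera call takes 0.05 s, during which the arm holds its last target. There are 200 camera calls.

TASK

Discard the culture plate with the pink agar that lies on the tray of the discard chute: with the fingertips push it gently along the tray and in through the hanging red flap, far enough that it slides down to the end of the chute, then draw the fingers back so that the flap falls shut behind it. The plate's lid is loose, so the plate may only be pushed, never lifted or carried; leave the other things on the bench where they are.

Things in the scene. Friction and masses are not known exactly. Their poses are not given: they have to be found in the camera images.
- chute: Plate discard chute, fixed on the bench: white tray in front, narrower clear box behind, white frame with a yellow top bar between them, in which a red flap hangs. Origin: on the bench (z = 0) below the middle of the frame; x = the way plates go in (roughly away from the robot), y = left, z = up. It may stand turned; all chute positions below are in this frame, in mm.
- tray_front (a point): Middle of the open front edge of the tray, on its top, at x = -175, y = 0, z = 90. The tray is flat, level, smooth (friction about 0.3), from x = -175 to +30. Guide rails 20 high stand on it: parallel, 182 apart, to x = -98, then funnelling evenly to 102 apart at the frame (x = 0). Nothing stands in front of the edge.
- opening (a point): Middle of the opening's sill, on the tray's top in the frame, at x = 0, y = 0, z = 90. Opening 102 wide, 56 clear height. Yellow bar above it from x = -3 to +2, frame 138 wide; bar and clear roof end 64 above the tray (z = 154). Upright fingers can come up to the bar; fingers tilted forwards can reach a little under it.
- lip (a point): Where the level tray ends and the slope starts, at x = 30, y = 0, z = 90. The slick slope (29 degrees, friction about 0.15, 109 wide) falls 76 to a white end wall at x = 168. A plate pushed until its middle is past the lip (rear edge past x = -16) tips over and slides down on its own; at the bottom its origin lies at about x = 120, y = 0, z = 40.
- flap (a joint): Hinge of the red flap, rad: 0 = hanging shut; grows as its lower edge swings inwards (to +x of the chute), at most 1.5. It opens inwards only, has no spring or catch, weighs 14 g and falls shut by its own weight when nothing is under it.
- flap_edge (a point): Middle of the lower edge of the red flap (96 mm wide, 47 mm from hinge to edge, 3 mm thick, edge bead 5 mm). The hinge rod lies at x = 6 mm, z = 143 mm in the chute's frame; the shut edge hangs 4 mm above the tray.
- pink_plate: The plate to discard: round clear plastic culture dish with lid and pink-brown agar, 91 mm diameter, 16 mm high (foot 85 mm diameter to 2 mm height), about 35 g, lying on the tray of the chute with the rim of its lid free all round. Origin: centre of its underside, z up.
- cream_plate: Bystander: the same kind of dish, 91 x 16 mm, with cream agar, on the bench left of the chute. Origin: centre of its underside.
- sample_box: Bystander: small clear box with a pale lid, 55 x 77 x 65 mm, on the bench beside the back of the chute. Origin: centre of its underside.
- marker: Bystander: white marker pen with a black cap, 135 mm long, 17 mm thick, lying on the bench in front of the chute. Origin: centre of its underside.
There are look-alikes about, which are no part of the job. What is shaped like the pink_plate but yellow is not meant.

How it is judged:
By the outcome, as a careful person would: the job done as asked, in the order asked, and still so for the second after the job is handed in, with the robot touching nothing.
It also fails if it takes over 40 s, if anything falls off the work surface, if the arm or the gripper's body presses on something with over 40 N, if the wrist force passes 120 N, or if a joint passes its speed limit or range.

## Working session

There is one attempt and no reset: what is moved stays moved. The work goes in short steps, each a Python script; the robot and the scene stay as the last script left them, time stands still between calls to the robot, and variables do not carry over. Pictures are saved under pics/ and viewed, at most 10 in all, crops included, and the job is handed in when it is done.

```bash
mkdir -p pics; ls; python3 - <<'E'
from station import arm,snapshot,camera_info
import cv2
for n in("scene","top"):
    cv2.imwrite(f"pics/{n}0.png",snapshot(n)); c=camera_info(n); print(n,c)
print(arm.read_time(),arm.read_eef_rot(),camera_info("wrist"))
E
```

```text
pics
scene {'fx': 549.5443165792531, 'fy': 549.5443165792531, 'cx': 309.00609700320854, 'cy': 245.0755174737313, 'R': array([[-0.87691221, -0.48041387,  0.01508252],
       [-0.23276463,  0.3969987 , -0.88781341],
       [ 0.42053014, -0.7820451 , -0.45995637]]), 't': array([0.53763883, 0.09751744, 1.42685817])}
top {'fx': 493.3800412641177, 'fy': 493.3800412641177, 'cx': 316.34609336756483, 'cy': 242.95783700224675, 'R': array([[ 0.01535902, -0.99982177,  0.01097819],
       [-0.9954852 , -0.01631908, -0.09350348],
       [ 0.09366597, -0.0094925 , -0.99555843]]), 't': array([0.23558427, 0.46647282, 1.14668442])}
0.1 [ 9.76017198e-01  2.17690328e-01 -2.61613384e-04 -1.13220944e-03] {'fx': 355.27977875422954, 'fy': 355.27977875422954, 'cx': 319.2358845081948, 'cy': 239.67681439853396, 'T_tool_cam': array([[ 2.00869167e-04, -9.47451516e-01, -3.19899336e-01,
         8.29127573e-02],
       [ 9.99999501e-01,  5.03286451e-04, -8.62679015e-04,
        -1.50141221e-06],
       [ 9.78347542e-04, -3.19899003e-01,  9.47451144e-01,
        -6.97443701e-02],
       [ 0.00000000e+00,  0.00000000e+00,  0.00000000e+00,
         1.00000000e+00]])}
```

View pics/scene0.png

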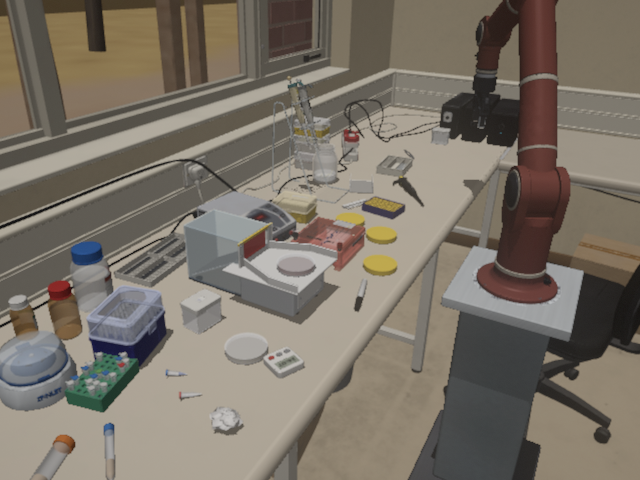

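View pics/top0.png

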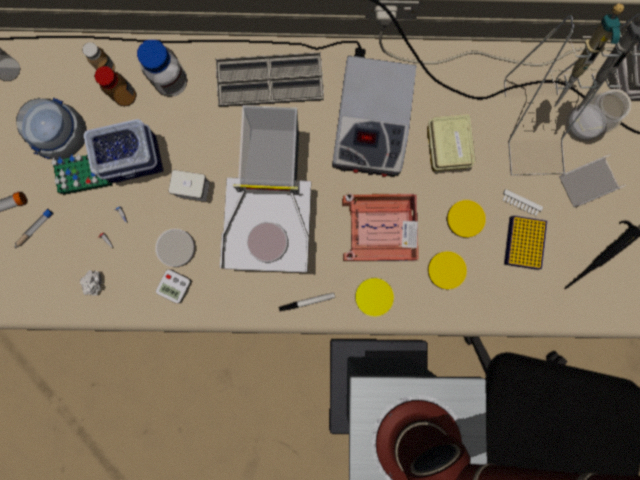

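The pink plate is at top (267,242) and scene (296,268). Possible confusions: the cream plate at top (175,248), and the yellow discs at top (375,297), (447,270) and (466,218). I choose the pink one on the tray and will check it in close crops.

```bash
python3 - <<'E'
import cv2
a=cv2.imread("pics/top0.png")[170:280,215:320]
cv2.imwrite("pics/c1.png",cv2.resize(a,None,fx=5,fy=5,interpolation=cv2.INTER_CUBIC))
b=cv2.imread("pics/scene0.png")[205:315,180:340]
cv2.imwrite("pics/c2.png",cv2.resize(b,None,fx=5,fy=5,interpolation=cv2.INTER_CUBIC))
E
```

```text
(no output)
```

View pics/c1.png

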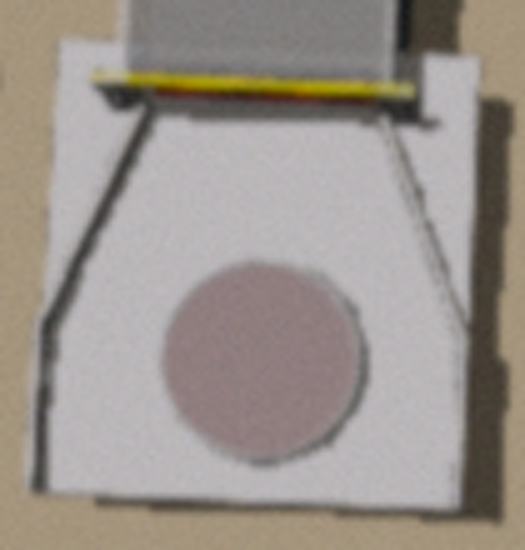

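View pics/c2.png

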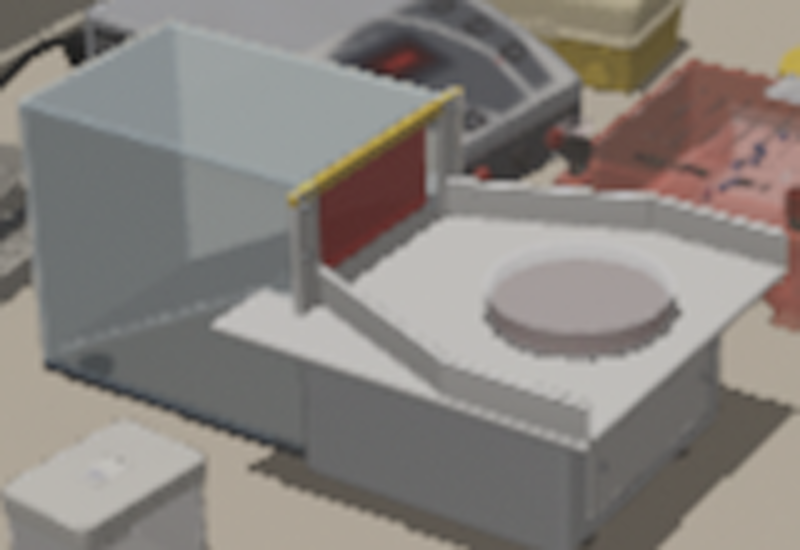

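Crops confirm a single pink plate on the tray: agar centre at crop (261,361) from the top and (582,297) from the scene, with rails clear on both sides. I'll now fit the chute pose and triangulate.

```bash
cat > geo.py <<'E'
import numpy as np
from scipy.optimize import least_squares
from station import camera_info
C={n:camera_info(n) for n in("top","scene")}
OFF=dict(top=(215,170),scene=(180,205))
full=lambda n,p:(np.array(p)+.5)/5-.5+OFF[n]
def proj(n,X):
    c=C[n];q=c["R"]@X+c["t"];return np.array([c["fx"]*q[0]/q[2]+c["cx"],c["fy"]*q[1]/q[2]+c["cy"]])
def tri(obs): # obs {cam:crop px}
    f=lambda X:np.concatenate([proj(n,X)-full(n,p) for n,p in obs.items()])
    r=least_squares(f,[.6,.2,.1]);return r.x,r.fun
E
python3 - <<'E'
from geo import *
print("plate agar",tri(dict(top=(261,361),scene=(582,297))))
print("bar L",tri(dict(top=(95,80),scene=(293,197)))); print("bar R",tri(dict(top=(414,89),scene=(458,92))))
print("front R",tri(dict(top=(460,508),scene=(787,268))),"front L",tri(dict(top=(33,490),scene=(580,452))))
obs=[("top",(95,80),"b+"),("top",(414,89),"b-"),("scene",(293,197),"b+"),("scene",(458,92),"b-"),
("top",(460,508),"f-"),("top",(33,490),"f+"),("scene",(787,268),"f-"),("scene",(582,452),"f+"),("top",(62,40),"k+"),("top",(478,57),"k-")]
def W(p,k):
    s=1 if k[1]=="+" else -1
    L=dict(b=(-.0005,s*.069,.154),f=(-.175,s*p[3],.09),k=(.03,s*p[3],.09))[k[0]]
    c,n=np.cos(p[2]),np.sin(p[2]);return np.array([p[0]+c*L[0]-n*L[1],p[1]+n*L[0]+c*L[1],L[2]])
r=least_squares(lambda p:np.concatenate([proj(n,W(p,k))-full(n,q) for n,q,k in obs]),[.6,.2,0,.095],loss="soft_l1")
print(r.x);print(r.fun.reshape(-1,2).round(1).tolist())
p=r.x;X,_=tri(dict(top=(261,361),scene=(582,297)))
c,n=np.cos(p[2]),np.sin(p[2]);print("plate in chute",np.array([[c,n],[-n,c]])@(X[:2]-p[:2]))
E
```

```text
plate agar (array([0.4562591 , 0.35309554, 0.09776283]), array([-0.01550023, -0.0338637 ,  0.0394489 ,  0.0058704 ]))
bar L (array([0.57006322, 0.42166001, 0.15152615]), array([-0.13411964, -0.26131542,  0.31294123,  0.07734056]))
bar R (array([0.56758536, 0.2859571 , 0.15117172]), array([ 0.11626083,  0.23858676, -0.3075122 , -0.06194187]))
front R (array([0.39260981, 0.26401391, 0.08885478]), array([ 0.09202558,  0.21776167, -0.26019399, -0.02224965])) front L (array([0.39866369, 0.4540318 , 0.08546313]), array([-0.09485958, -0.20892553,  0.22372647,  0.0318146 ]))
[ 0.56909262  0.35431892 -0.02720362  0.09439045]
[[-1.1, -0.7], [0.4, 0.4], [-0.3, -0.6], [0.1, -1.1], [-0.2, 0.7], [-0.2, 0.6], [0.0, -0.2], [0.7, -1.6], [-0.5, -0.6], [0.2, -0.2]]
plate in chute [-0.1127585  -0.00429202]
```

```bash
cat > mv.py <<'E'
import numpy as np
from scipy.spatial.transform import Rotation as Rn
from station import arm
O=np.array([.5691,.3543]);YAW=-.027;TH=np.radians(8)
Rc=Rn.from_euler("z",YAW).as_matrix()
s,c=np.sin(TH),np.cos(TH)
RT=Rc@np.array([[c,0,s],[0,-1,0],[s,0,-c]])
Q=Rn.from_matrix(RT).as_quat()
def tcp(x,y,z):  # chute mm of front edge of the fingertips
    F=Rc@(np.array([x,y,z])/1e3)+np.r_[O,0]
    return F-RT@np.array([.011,0,.073])
E
python3 - <<'E'
from mv import *
import cv2
from station import snapshot
for P in [(-170,-4,180),(-170,-4,97.5),(-60,-1,97.5),(2,0,97.5)]: print(tcp(*P),arm.ik(tcp(*P),Q))
q=arm.read_eef_rot()
arm.line_to([.2,-.44,.36],.15)
arm.move_gripper(.35)
arm.movep(tcp(-172,-4,190),Q)
print(arm.read_time(),arm.read_opening())
arm.line_to(tcp(-172,-4,97.5),.08)
print(arm.read_time(),arm.read_ft_force(),arm.read_tool_pos())
a=cv2.resize(snapshot("scene")[170:320,180:380],None,fx=2.5,fy=2.5);b=cv2.resize(snapshot("wrist"),(500,375))
t=cv2.resize(snapshot("top")[170:290,205:325],None,fx=2.5,fy=2.5)
im=np.zeros((600,800,3),np.uint8);im[:375,:500]=a;im[:300,500:]=t;im[375:,:300]=cv2.resize(b,(300,225))
cv2.imwrite("pics/pre.png",im)
E
```

```text
[0.37800906 0.35545925 0.25075866] [-0.67538616  0.45907774 -0.24186807  1.92551523  0.33624694  0.71054335
 -2.73588309]
[0.37800906 0.35545925 0.16825866] [-0.78567013  0.57961921 -0.08700589  2.00982823  0.3363259   0.48809761
 -2.74674751]
[0.48804996 0.35548852 0.16825866] [-0.699524    0.6699542  -0.00324682  1.78373531  0.17100566  0.59022747
 -2.43730087]
[0.55005436 0.35481436 0.16825866] [-0.67024408  0.7315203   0.05641334  1.6372637   0.07703405  0.66434054
 -2.28619328]
4.8917 0.3522336516637214
6.2 [-0.54207447  0.41530359  0.16672088] [0.37630013 0.35571885 0.16875148]
```

View pics/pre.png

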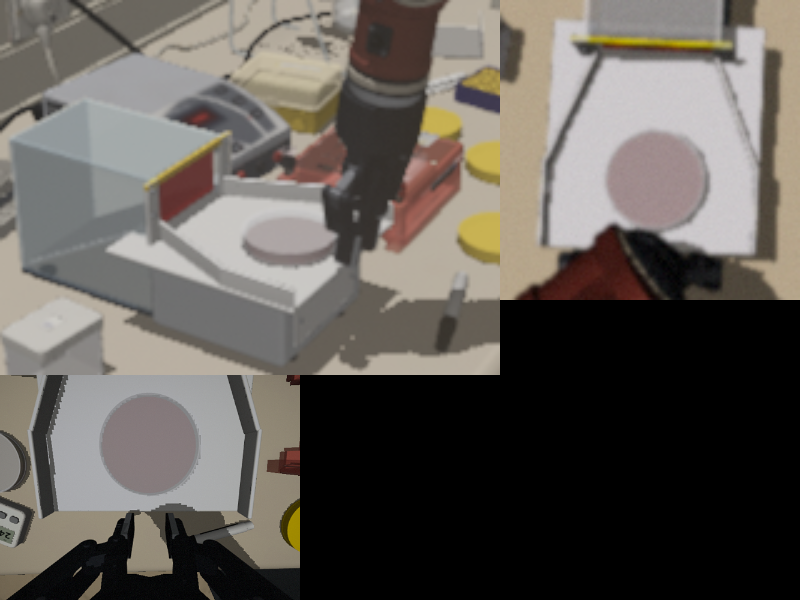

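The fingers stand behind the plate (wrist: fingers and plate both centred at column 150; tray level). Now I push to just before the frame and look.

```bash
python3 - <<'E'
from mv import *
import cv2
from station import snapshot
for P in [(-150,-4,97.5),(-100,-2,97.5),(-60,0,97.5),(-45,0,97.5)]:
    arm.line_to(tcp(*P),.05);print(arm.read_time().__round__(2),arm.read_ft_force().round(2),(arm.read_tool_pos()-tcp(*P)).round(4))
a=cv2.resize(snapshot("scene")[170:320,180:380],None,fx=2.5,fy=2.5);b=snapshot("wrist")
t=cv2.resize(snapshot("top")[170:290,205:325],None,fx=2.5,fy=2.5)
im=np.zeros((600,800,3),np.uint8);im[:375,:500]=a;im[:300,500:]=t;im[300:,400:]=cv2.resize(b,(400,300))
cv2.imwrite("pics/mid.png",im)
E
```

```text
6.94 [-0.5   0.09 -0.16] [ 0.0001 -0.0002 -0.0001]
8.09 [-0.84  0.04 -0.34] [-0.0004  0.0001 -0.    ]
9.04 [ 0.14 -0.38  0.27] [-0.0003  0.     -0.0001]
9.49 [-0.19  0.46 -0.48] [ 0.0004 -0.0003 -0.    ]
```

View pics/mid.png

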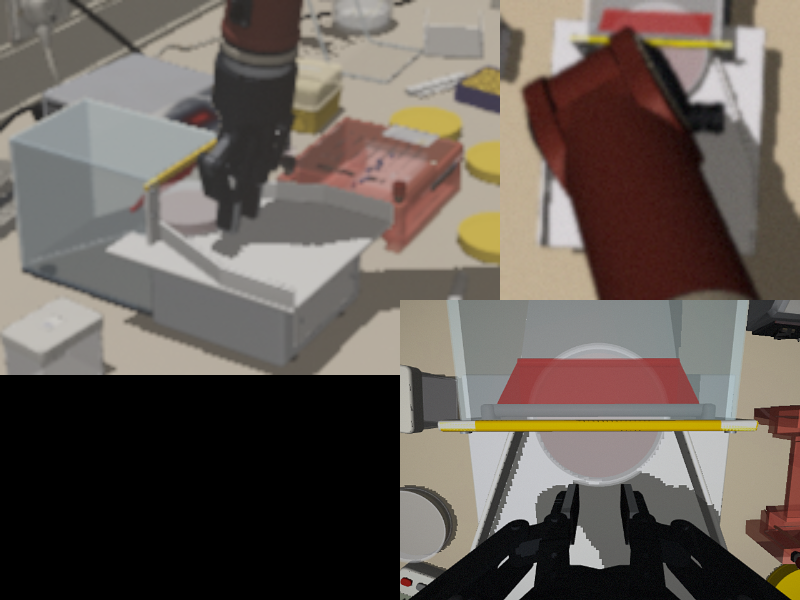

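```bash
python3 - <<'E'
from mv import *
import cv2
from station import snapshot
for x in (-25,-15,-8,-4):
    arm.line_to(tcp(x,0,97.5),.05);print(arm.read_time().__round__(2),arm.read_ft_force().round(2),(arm.read_tool_pos()-tcp(x,0,97.5)).round(4))
arm.pause(.4)
a=cv2.resize(snapshot("scene")[170:320,180:380],None,fx=2.5,fy=2.5);b=snapshot("wrist")
im=np.zeros((600,800,3),np.uint8);im[:375,:500]=a;im[300:,400:]=cv2.resize(b,(400,300))
cv2.imwrite("pics/end.png",im)
E
```

```text
10.19 [-0.21 -0.26 -0.54] [ 0.0002 -0.0002 -0.0001]
10.54 [-0.22  0.53 -0.98] [ 0.0005 -0.0002  0.    ]
10.83 [-0.71  0.06  0.05] [ 0.0005 -0.0002  0.0001]
11.08 [-0.    0.24 -0.35] [ 0.0003 -0.0001  0.    ]
```

View pics/end.png

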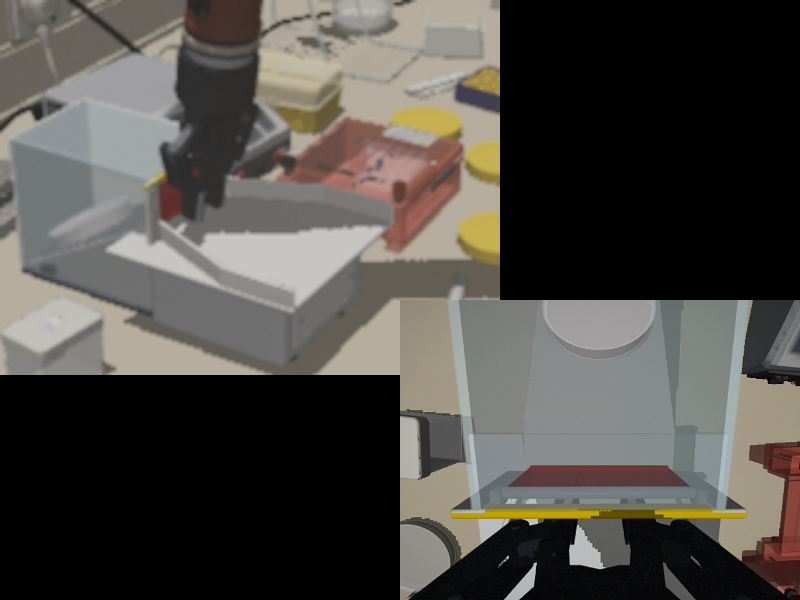

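The plate has slid down the slope: it shows at scene (90,215) and wrist (600,325). Now I draw the fingers back and check that the flap is shut.

```bash
python3 - <<'E'
from mv import *
import cv2
from station import snapshot
arm.line_to(tcp(-130,0,97.5),.1)
arm.line_to(tcp(-190,0,200),.12)
arm.pause(.5);print(arm.read_time(),arm.read_ft_force())
a=cv2.resize(snapshot("scene")[190:350,180:340],None,fx=2.5,fy=2.5,interpolation=2);b=cv2.resize(snapshot("top")[90:290,140:340],(400,400))
im=np.hstack([a,b]);cv2.imwrite("pics/fin.png",im)
E
```

```text
14.6333 [-0.11852155  0.03462777 -0.12261859]
```

View pics/fin.png

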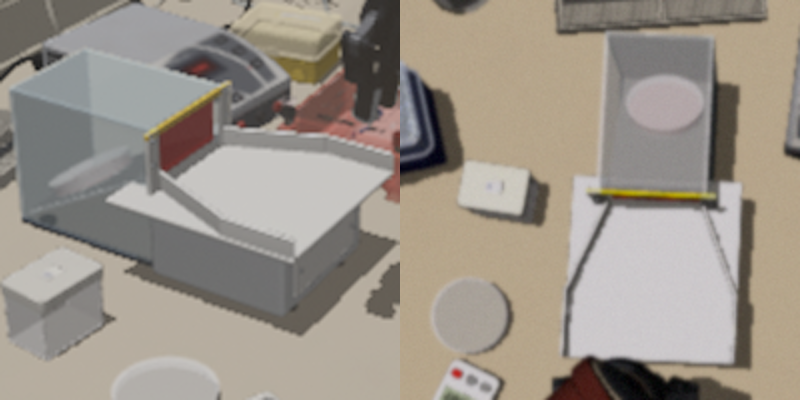

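```bash
python3 - <<'E'
from geo import *
from mv import O,Rc
for x,z in((.12,.04),(.128,.054),(.1,.051),(.108,.065)):
    X=Rc@np.array([x,0,z])+np.r_[O,0];print(x,[proj(n,X).round(1).tolist() for n in C])
E
```

```text
0.12 [[272.3, 146.3], [218.4, 260.9]]
0.128 [[272.0, 141.2], [215.7, 255.4]]
0.1 [[271.5, 153.2], [224.3, 259.1]]
0.108 [[271.1, 148.2], [221.5, 253.6]]
```

The plate's image matches the resting place at the chute's end, (272,141.5) against a predicted (272,141.2). The flap is shut, so I hand the job in.

```bash
python3 -c "
from station import ticket
print(ticket.finish_job())"
```

```text
the job is handed in; nothing more can be done
None
```

The pink plate was pushed through the flap and lies at the end of the chute, the flap has fallen shut behind it, and I handed the job in at about 15 s on the robot's clock; the hand-in returned no verdict.

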